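Switch off the pan warmer and take the topping pan off it

TASK

Shut the counter pan warmer down: turn its dial knob until the pointer reads zero (the one broad mark), leaving the pan on its plate meanwhile. Then lift the lidded topping pan (it has a bridge handle) straight up, keeping it level, and finish while still holding it, steady and level, about 10 cm above the plate, so that a colleague can wipe the plate under it. Leave the sauce bottle, the jug and the spatula where they are.

Things in the scene. Friction and masses are not known exactly. Their poses are not given: they have to be found in the camera images.
- warmer: Fixed countertop pan warmer of brushed metal, 180 mm (x) by 300 mm (y). Origin: on the counter under its middle, z up; position and yaw vary. Its +y part is a low plate, top 45 mm high; its -y part, from y = -35 mm on, is a console 55 mm high carrying a white dial face 108 mm across, centred at x = 0, y = -90 mm.
- zero_mark (a point): The dial's zero mark: the one broad black mark (7 by 13 mm), 47 mm from the dial's centre in the warmer's +x direction, 56 mm above the counter. Thin black marks follow every 0.35 rad round the dial: five clockwise seen from above, one the other way.
- dial (a joint): Angle of the dial knob in rad: 0 with the pointer at the broad zero mark (along the warmer's +x), growing clockwise seen from above, so the pointer's direction is the warmer's yaw minus this value. Turns from -0.6 to 1.9 without a stop at zero, with light friction (0.04 N m); stays where left. Starts at 0.5 to 1.4.
- dial_grip (a point): On the knob's upright axis at grip height, 91 mm above the counter; x axis along the pointer. Black knob: disc 48 mm across with an upright bar 44 mm long, 14 mm thick, from 65 to 103 mm above the counter. A thin black pointer runs out along the bar on one side, to 42 mm from the axis; a white line on the bar's top marks that side.
- plate_centre (a point): Middle of the warmer's plate, on its top face, 45 mm above the counter, at x = 0, y = 75 mm of the warmer; same axes as the warmer.
- pan: Loose oblong steel topping pan with lid clipped on (one piece), 154 mm (x) by 99 mm (y), 52 mm high at the lid, 0.28 to 0.56 kg, standing near the plate's middle, turned up to 0.25 rad to the warmer. Origin: centre of its underside, z up. A straight black bridge handle runs above the lid along x on uprights 66 mm either side of the middle.
- pan_grip (a point): Middle of the pan's bridge handle, 100 mm above the pan's underside, over its centre of mass; same axes as the pan. The handle is 12 mm thick (y) and 18 mm high, with 39 mm free between it and the lid.
- bottle: Bystander: brown-red squeeze bottle with a white nozzle, 60 mm across, 175 mm high. Origin: centre of its underside.
- jug: Bystander: grey open measuring jug with a side handle, 80 mm across, 100 mm high. Origin: centre of its underside.
- spatula: Bystander: spatula with a yellow handle lying flat across the counter beyond the warmer. Origin: about the middle of its length.
There are look-alikes about, which are no part of the job. What is shaped like the pan but pink is not meant.

How it is judged:
By the outcome, as a careful person would: the job done as asked, in the order asked, and still so for the second after the job is handed in, while the arm keeps its last pose, push and grip.
It also fails if it takes over 45 s, if anything falls off the work surface, if the arm or the gripper's body presses on something with over 40 N, if the wrist force passes 120 N, or if a joint passes its speed limit or range.

ROBOT

A 7-joint arm with a two-finger parallel gripper is mounted at the origin on the work surface. World frame = base frame: x ahead of the robot, y to its left, z up, the work surface at z = 0. Lengths are in mm, angles in rad, forces in N, time in s.
With the tool pointing down it reaches from about 400 to 875 mm from the base axis. Payload 19.3 kg.
Tool frame: the origin (TCP) lies on the centre line of the jaws, within the pads' length; the fingertips stand 8 mm ahead of it and the grasp point (between the pads) lies 11 mm behind it (r.finger_overhang is the distance from the TCP to the fingertips, in mm); z points along the fingers, y is the direction in which the jaws open and shut (so a half turn about z gives the same grasp; the last joint's range is limited). The gripper opens to 85 mm and grips with 20 to 120 N. Pads are 22 mm wide; open, the fingers measure 114 mm over their backs; the gripper's body (76 mm by 85 mm) begins 54 mm behind the grasp point. The pads swing forward as they close: fully open they stand 13 mm farther back than shut.
Start: joints at [1.275, 0.521, -0.036, 1.599, 0.021, 1.021, -0.113], TCP at [139.901, -609.133, 239.291] pointing down, gripper open.
Joint ranges: [-2.91, 2.91], [-0.3, 2.13], [-1.5, 1.42], [0.17, 2.43], [-1.26, 4.41], [0.16, 1.93], [-2.52, 2.52]. Speed limits (rad/s): [1.89, 1.89, 2.39, 2.39, 3.01, 3.01, 3.01].

INTERFACE

Orientations are given as a rotation vector (axis times angle).
In Python, from bench import r gives the robot as it stands.
- The arm moves only by the tool servo_tool, never from a script. Its argument "motion" is a list that holds one entry, the list of rows, each a list of 5 numbers: the shift along the world's x, y, z in m, then the turn about the world's z in rad, then the finger opening in m, from 0 to 0.0854. In form: [[[dx, dy, dz, yaw, claw], ...]]. A call has 1 to 20 rows; each row shifts and turns the pose as measured when the row begins; what a row does not reach is not made up. A row lasts 1/12 s, in which the tool goes at most 41.7 mm and 7.16 degrees, less where a joint would pass 70% of its speed; a pose out of reach is approached as far as the arm can. A call is refused whole if a number of a shift passes 0.0417 or a number of a turn 0.125, either way. A call with a gripper value outside its range is refused whole. The fingers move at their own pace and stop on an object; the grip force is fixed at half the most. Time passes only in rows, so rows that do not move let the fingers close. It gives the time, the measured TCP pose, the force and the opening at its end, in the units of the state.
- r.get_obs(): the state, without advancing time (a new reading comes with each control period).
- r.get_image(name): name is "side" or "top"; returns a dict with "pixels" (400x640x3 uint8, blue, green, red), "z_map" (400x640 float32, mm along the optical axis (not along the pixel's ray), 0 where there is no reading), "mtx" (3x3 intrinsics, pixels), "R" (3x3) and "t" (3): a world point X has camera coordinates R X + t. Camera axes: x right, y down, z forward; pixel columns grow to the right and rows downward; lengths in mm; the calibration is good to about 2 mm. A picture is of the moment at which its call begins.
- r.close_job(): hands the job in, once; it reports no verdict.
The state is a dict: "time": time; "qpos": joint angles; "qvel": joint speeds; "tau": joint torques, N m; "tcp_pos": TCP position; "tcp_rot": TCP orientation; "wrist_force": force on the tool from outside, world axes, zero at the start; "torque": the same for the moment, N m; "width": opening from 0.0 (shut) to 1.0 (fully open).
Only numpy, scipy, OpenCV 4.12 (cv2) and the standard library are available. Lean on these libraries where they do the work, as an engineer would, in place of code of your own. Each camera call takes 0.05 s, during which the arm holds its last target. There are 200 camera calls.

## Working session

There is one attempt and no reset: what is moved stays moved. The work goes in short steps, Python scripts to look and compute and a tool call to move; the robot and the scene stay as the last step left them, time stands still between calls to the robot, and variables do not carry over. Pictures are saved under pics/ and viewed, about 8 in all and at most 12, crops included, and the job is handed in when it is done.

Besides the shell and the picture viewer there is one more tool, called after "Request:" as a command line: name --argument value ..., lists and objects as JSON in quotes. servo_tool: Moves the arm, as the interface text tells. Its arguments: {"type":"object","properties":{"motion":{"type":"array"}},"required":["motion"]}

```bash
mkdir -p pics
cat > h.py <<'E'
import numpy as np, cv2
from bench import r
def world(im,u,v,z=None):
    K=im["mtx"];R=np.array(im["R"]);t=np.array(im["t"]).ravel()
    ray=np.linalg.inv(K)@np.array([u,v,1.0])
    if z is None:
        d=float(im["z_map"][int(round(v)),int(round(u))]); return R.T@(ray*d-t)
    o=-R.T@t; d=R.T@ray; return o+d*(z-o[2])/d[2]
def cloud(im):
    K=im["mtx"];R=np.array(im["R"]);t=np.array(im["t"]).ravel()
    v,u=np.mgrid[0:400,0:640]; d=im["z_map"]
    c=np.stack([(u-K[0,2])/K[0,0]*d,(v-K[1,2])/K[1,1]*d,d],-1)
    w=(c-t)@R; w[d<=0]=np.nan; return w
E
python3 - <<'E'
from h import *
for n in("top","side"):
    im=r.get_image(n); cv2.imwrite(f"pics/{n}0.png",im["pixels"]); np.savez(f"{n}0.npz",**im)
    print(n,-np.array(im["R"]).T@np.array(im["t"]).ravel())
print(r.get_obs())
E
```

```text
top [ 372.50289487    3.84395909 1431.48079016]
side [ 42.58983555 569.21630396 979.4206865 ]
{'time': 0.1, 'qpos': array([ 1.27478989,  0.52195981, -0.03635422,  1.5999228 ,  0.0212171 ,
        1.02112163, -0.11277696]), 'qvel': array([ 0.00024864, -0.00145168, -0.00034315, -0.0021403 , -0.00081534,
        0.00048246, -0.00044883]), 'tau': array([ 2.57122738e-03, -9.28496790e+01,  1.98388159e+00, -3.70540380e+01,
        1.81251636e-02,  5.36179301e-03, -3.71324859e-05]), 'tcp_pos': array([ 139.84663651, -608.85761558,  238.78972133]), 'tcp_rot': array([-3.12058079e+00, -3.53897422e-01,  2.95163221e-04]), 'wrist_force': array([-0.25239897, -0.78037752,  0.46075154]), 'torque': array([-0.01584107, -0.06049892,  0.03612697]), 'width': 1.0026319330786975}
```

View pics/top0.png

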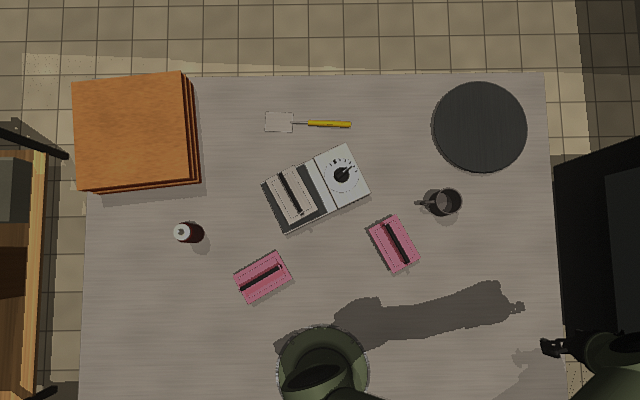

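View pics/side0.png

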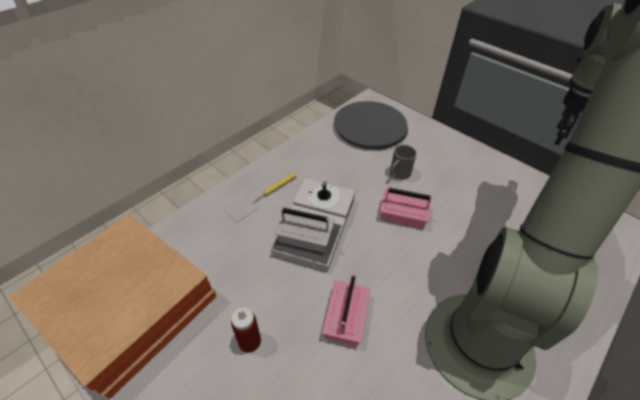

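The top view shows the warmer around (315,188), with the dial at about (343,174) and the steel pan's handle at about (292,195). The pink look-alikes are at (262,277) and (392,243), the bottle at (188,232), the jug at (443,201) and the spatula at (308,123). Next I measure and zoom in.

```bash
cat > m.py <<'E'
from h import *
def rect(w,m,nm):
    p=w[m][:,:2]; (c,s,a)=cv2.minAreaRect(p.astype(np.float32)); print(nm,len(p),"c",np.round(c,1),"size",np.round(s,1),"ang",round(a,1),"z",np.round(np.nanmedian(w[m][:,2]),1), "mean",np.round(p.mean(0),1))
def measure(im):
    w=cloud(im); px=im["pixels"].astype(int)
    roi=np.zeros((400,640),bool); roi[140:240,255:375]=1
    z=w[...,2]
    def big(m):
        n,l,s,_=cv2.connectedComponentsWithStats(m.astype(np.uint8)); 
        return l==1+np.argmax(s[1:,4])
    rect(w,big(roi&(z>38)&(z<160)&(np.arange(640)[None]<372)),"warmer")
    rect(w,big(roi&(z>127)&(z<160)),"handle")
    rect(w,big(roi&(z>82)&(z<110)&(np.arange(640)[None]<320)),"lid")
    rect(w,big(roi&(z>88)&(z<112)&(np.arange(640)[None]>322)),"knobbar")
    return w
E
python3 - <<'E'
from m import *
im=dict(np.load("top0.npz")); measure(im)
print(im["mtx"])
c=im["pixels"][135:245,250:380]; cv2.imwrite("pics/c0.png",cv2.resize(c,None,fx=5,fy=5,interpolation=cv2.INTER_CUBIC))
for u,v,z in((343,174,56),(292,195,145)): print(world(im,u,v,z),world(im,u,v))
E
```

```text
warmer 5455 c [564.4  15.4] size [182.6 300.1] ang 25.0 z 56.4 mean [562.1  14.6]
handle 196 c [538.2  87.1] size [135.9  11.9] ang 28.0 z 154.6 mean [536.1  86. ]
lid 1473 c [539.   87.6] size [154.8  99.1] ang 28.0 z 96.5 mean [537.1  86.6]
knobbar 73 c [602.2 -64.9] size [13.9 42.1] ang 39.4 z 102.9 mean [601.1 -65.1]
[[448.92903018   0.         320.34699272]
 [  0.         448.92903018 197.72150791]
 [  0.           0.           1.        ]]
[604.93700655 -71.31224742  56.        ] [597.50334913 -68.9086179   99.99032874]
[530.47259746  81.95359046 145.        ] [529.44931274  81.44761754 153.3334723 ]
```

View pics/c0.png

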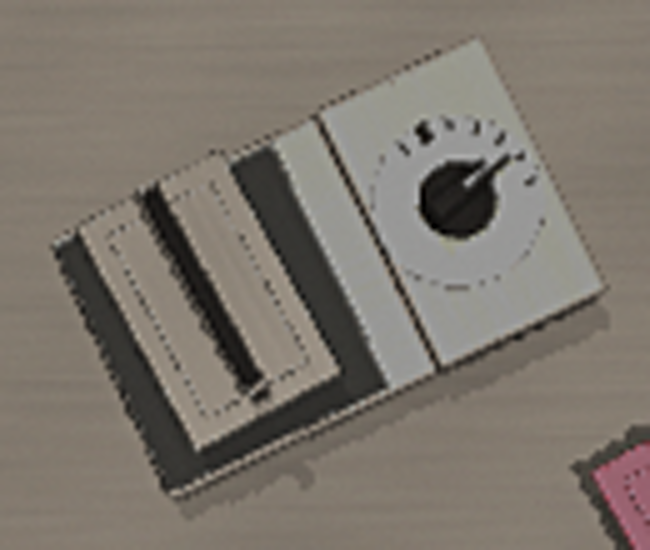

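Everything fits the given sizes. The warmer's yaw is 25.0°, the dial is at (602,-66) and the pointer at about -50.6°, so the dial reads about 1.32 rad. The pan's handle is at (538,87) with yaw 28°. The tool's jaw axis is now at -77° and has to reach 39.4° for the knob, so I start the approach.

Request:
servo_tool --motion '[[[0.022, 0.027, 0, 0.1, 0.06], [0.022, 0.027, 0, 0.1, 0.06], [0.022, 0.027, 0, 0.1, 0.06], [0.022, 0.027, 0, 0.1, 0.06], [0.022, 0.027, 0, 0.1, 0.06], [0.022, 0.027, 0, 0.1, 0.06], [0.022, 0.027, 0, 0.1, 0.06], [0.022, 0.027, 0, 0.1, 0.06], [0.022, 0.027, 0, 0.1, 0.06], [0.022, 0.027, 0, 0.1, 0.06], [0.022, 0.027, 0, 0.1, 0.06], [0.022, 0.027, 0, 0.1, 0.06], [0.022, 0.027, 0, 0.1, 0.06], [0.022, 0.027, 0, 0.1, 0.06], [0.022, 0.027, 0, 0.1, 0.06], [0.022, 0.027, 0, 0.1, 0.06], [0.022, 0.027, 0, 0.1, 0.06], [0.022, 0.027, 0, 0.1, 0.06]]]'

```text
time: 1.6
tcp_pos: [540.9, -101.2, 235.8]
tcp_rot: [1.566, 2.722, -0.011]
wrist_force: [0.9, -1.4, -1.1]
width: 0.702
```

```bash
cat > s.py <<'E'
from h import *
from scipy.spatial.transform import Rotation as Ro
o=r.get_obs(); M=Ro.from_rotvec(o["tcp_rot"]).as_matrix()
print("t",o["time"],"tcp",np.round(o["tcp_pos"],1),"jawyaw",np.degrees(np.arctan2(M[1,1],M[0,1])).round(1),"z",M[:,2].round(3),"F",np.round(o["wrist_force"],1),"M",np.round(o["torque"],2),"w",round(o["width"]*85,1),"q",np.round(o["qpos"],2))
E
python3 s.py
```

```text
t 1.6 tcp [ 540.9 -101.2  235.8] jawyaw 30.2 z [-0.002 -0.007 -1.   ] F [ 0.9 -1.4 -1.1] M [-0.04 -0.02  0.01] w 59.7 q [ 0.53  0.47 -0.63  1.78  0.33  1.    0.3 ]
```

Request:
servo_tool --motion '[[[0.02, 0.012, 0, 0.053, 0.06], [0.02, 0.012, 0, 0.053, 0.06], [0.02, 0.011, 0, 0.053, 0.06], [0, 0, -0.03, 0, 0.06], [0, 0, -0.03, 0, 0.06], [0, 0, -0.03, 0, 0.06], [0, 0, 0, 0, 0.06], [0, 0, 0, 0, 0.06]]]'

```text
time: 2.27
tcp_pos: [607.1, -53.8, 141.8]
tcp_rot: [1.307, 2.856, -0.003]
wrist_force: [0.6, 0.1, 0.9]
width: 0.703
```

```bash
python3 s.py
python3 - <<'E'
from h import *
im=r.get_image("side"); np.savez("side1.npz",**im); c=im["pixels"][130:290,240:420]; cv2.imwrite("pics/s1.png",cv2.resize(c,None,fx=3.5,fy=3.5,interpolation=cv2.INTER_CUBIC))
E
```

```text
t 2.2667 tcp [607.1 -53.8 141.8] jawyaw 40.8 z [-0.    -0.002 -1.   ] F [0.6 0.1 0.9] M [ 0.03 -0.01 -0.01] w 59.7 q [ 0.4   0.68 -0.61  1.7   0.47  0.91  0.31]
```

View pics/s1.png

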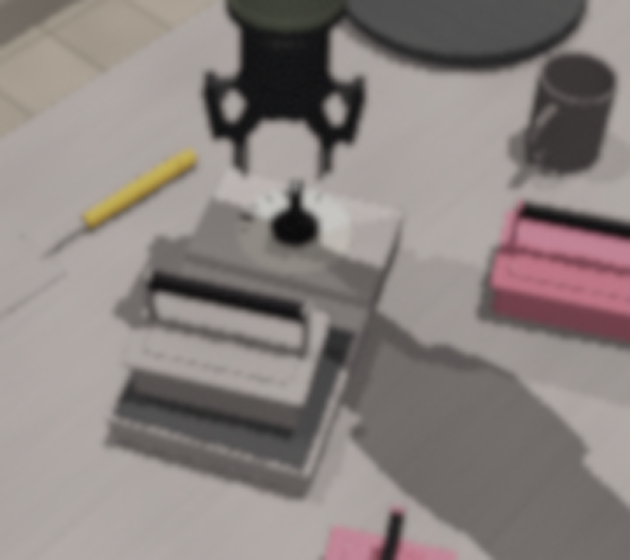

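The side view shows the open fingers above the knob, straddling the bar (knob at about (295,225) in the crop). I correct by about (-5,-11) mm, go down to z = 80 and close.

Request:
servo_tool --motion '[[[-0.005, -0.0115, 0, -0.02, 0.06], [0, 0, -0.02, 0, 0.06], [0, 0, -0.02, 0, 0.06], [0, 0, -0.01, 0, 0.06], [0, 0, 0, 0, 0.06], [0, 0, 0, 0, 0.06]]]'

```text
time: 2.82
tcp_pos: [604.5, -71.1, 100.1]
tcp_rot: [1.344, 2.827, -0.001]
wrist_force: [0.3, -0.2, -0.3]
width: 0.701
```

```bash
python3 s.py
```

```text
t 2.8167 tcp [604.5 -71.1 100.1] jawyaw 39.1 z [ 0.01  -0.005 -1.   ] F [ 0.3 -0.2 -0.3] M [ 0.01  0.02 -0.02] w 59.6 q [ 0.4   0.72 -0.57  1.74  0.51  0.82  0.27]
```

Request:
servo_tool --motion '[[[-0.002, 0.005, -0.01, 0, 0.06], [0, 0, -0.01, 0, 0.06], [0, 0, 0, 0, 0.06], [0, 0, 0, 0, 0.06]]]'

```text
time: 3.15
tcp_pos: [603.7, -66.1, 81.7]
tcp_rot: [1.344, 2.822, 0.001]
wrist_force: [1.0, 0.0, 0.2]
width: 0.702
```

```bash
python3 s.py
```

```text
t 3.15 tcp [603.7 -66.1  81.7] jawyaw 39.1 z [ 0.014 -0.006 -1.   ] F [1.  0.  0.2] M [-0.01  0.07  0.03] w 59.6 q [ 0.38  0.74 -0.55  1.76  0.54  0.78  0.24]
```

Request:
servo_tool --motion '[[[-0.001, 0.001, -0.001, 0, 0.03], [0, 0, 0, 0, 0.02], [0, 0, 0, 0, 0.01], [0, 0, 0, 0, 0.005], [0, 0, 0, 0, 0.005], [0, 0, 0, 0, 0.005], [0, 0, 0, 0, 0.005]]]'

```text
time: 3.73
tcp_pos: [601.6, -65.6, 81.3]
tcp_rot: [1.345, 2.824, -0.002]
wrist_force: [0.6, 0.1, -1.8]
width: 0.154
```

```bash
python3 s.py
```

```text
t 3.7333 tcp [601.6 -65.6  81.3] jawyaw 39.1 z [ 0.012 -0.007 -1.   ] F [ 0.6  0.1 -1.8] M [ 0.12  0.02 -0.05] w 13.1 q [ 0.38  0.74 -0.55  1.76  0.54  0.78  0.24]
```

Gripped at 13 mm. Now I turn counter-clockwise in portions towards a jaw yaw of 115°.

Request:
servo_tool --motion '[[[0, 0, 0, 0.06, 0.005], [0, 0, 0, 0.06, 0.005], [0, 0, 0, 0.06, 0.005], [0, 0, 0, 0.06, 0.005], [0, 0, 0, 0.06, 0.005], [0, 0, 0, 0.06, 0.005], [0, 0, 0, 0, 0.005]]]'

```text
time: 4.32
tcp_pos: [601.1, -66.1, 81.3]
tcp_rot: [0.793, 3.026, -0.0]
wrist_force: [0.0, 0.5, 0.5]
width: 0.153
```

```bash
python3 s.py
```

```text
t 4.3167 tcp [601.1 -66.1  81.3] jawyaw 60.6 z [ 0.013 -0.004 -1.   ] F [0.  0.5 0.5] M [0.24 0.13 0.07] w 13.0 q [ 0.44  0.76 -0.64  1.76  0.61  0.81  0.56]
```

Request:
servo_tool --motion '[[[0, 0, 0, 0.08, 0.005], [0, 0, 0, 0.08, 0.005], [0, 0, 0, 0.08, 0.005], [0, 0, 0, 0.08, 0.005], [0, 0, 0, 0.08, 0.005], [0, 0, 0, 0.08, 0.005], [0, 0, 0, 0.08, 0.005], [0, 0, 0, 0.08, 0.005], [0, 0, 0, 0.08, 0.005], [0, 0, 0, 0.06, 0.005], [0, 0, 0, 0.04, 0.005], [0, 0, 0, 0, 0.005]]]'

```text
time: 5.32
tcp_pos: [600.8, -67.4, 81.2]
tcp_rot: [-0.496, 3.091, 0.006]
wrist_force: [-1.8, 0.8, 2.8]
width: 0.153
```

```bash
python3 s.py
```

```text
t 5.3167 tcp [600.8 -67.4  81.2] jawyaw 108.2 z [ 0.011  0.006 -1.   ] F [-1.8  0.8  2.8] M [0.25 0.25 0.03] w 13.0 q [ 0.56  0.83 -0.83  1.75  0.76  0.9   1.29]
```

Request:
servo_tool --motion '[[[0, 0, 0, 0.06, 0.005], [0, 0, 0, 0.06, 0.005], [0, 0, 0, 0.01, 0.005], [0, 0, 0, 0, 0.005], [0, 0, 0, 0, 0.005]]]'

```text
time: 5.73
tcp_pos: [600.9, -67.6, 81.3]
tcp_rot: [-0.679, 3.056, 0.007]
wrist_force: [-0.2, -0.4, 0.2]
width: 0.159
```

```bash
python3 s.py
```

```text
t 5.7333 tcp [600.9 -67.6  81.3] jawyaw 115.1 z [ 0.01   0.007 -1.   ] F [-0.2 -0.4  0.2] M [0.14 0.14 0.09] w 13.5 q [ 0.58  0.84 -0.86  1.75  0.78  0.92  1.39]
```

Request:
servo_tool --motion '[[[0, 0, 0, 0, 0.04], [0, 0, 0, 0, 0.06], [0, 0, 0, 0, 0.06], [0, 0, 0, 0, 0.06], [0, 0, 0.03, 0, 0.06], [0, 0, 0.04, 0, 0.06], [0, 0, 0.04, 0, 0.06], [0, 0, 0.03, 0, 0.06], [-0.015, 0.035, 0, 0, 0.06], [-0.015, 0.035, 0, 0, 0.06], [-0.015, 0.035, 0, 0, 0.06], [-0.005, 0.015, 0, 0, 0.06], [0, 0, 0, 0, 0.06], [0, 0, 0, 0, 0.06]]]'

```text
time: 6.9
tcp_pos: [547.5, 56.6, 228.4]
tcp_rot: [-0.659, 3.058, 0.007]
wrist_force: [0.3, -0.9, 0.3]
width: 0.702
```

```bash
python3 s.py
python3 - <<'E'
from m import *
im=r.get_image("top"); np.savez("top1.npz",**im)
try: measure(im)
except Exception as e: print(e)
c=im["pixels"][135:245,250:380]; cv2.imwrite("pics/c1.png",cv2.resize(c,None,fx=5,fy=5,interpolation=cv2.INTER_CUBIC))
E
```

```text
t 6.9 tcp [547.5  56.6 228.4] jawyaw 114.3 z [ 0.012  0.007 -1.   ] F [ 0.3 -0.9  0.3] M [-0.01  0.01 -0.04] w 59.6 q [ 0.5   0.59 -1.02  1.79  0.57  1.08  1.28]
warmer 959 c [519.3 112.6] size [180.3  88.4] ang 26.3 z 49.5 mean [491.3 110.7]
handle 6 c [482.9  62.7] size [15.6  1.9] ang 30.5 z 154.8 mean [481.8  62.3]
lid 408 c [520.7 106.3] size [139.5  49.2] ang 28.4 z 96.2 mean [494.8  98.6]
knobbar 34 c [605.9 -67.8] size [40.8  9.9] ang 33.6 z 103.5 mean [607.5 -65.8]
```

View pics/c1.png

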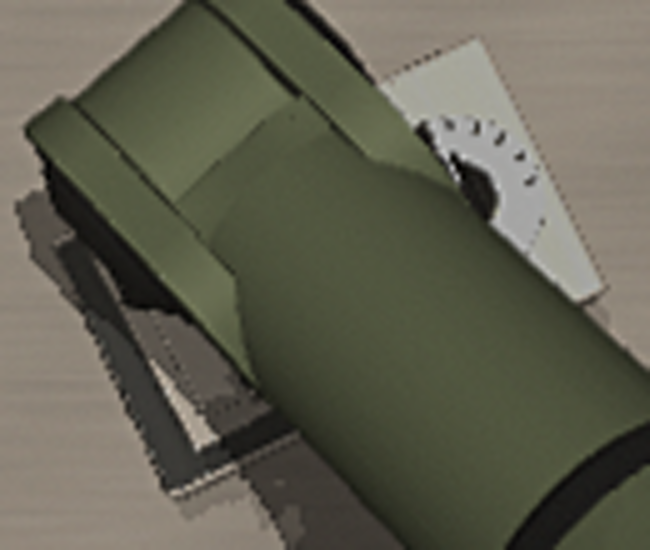

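The arm hides the dial in this view, though the broad mark at about (424,132) is still visible. I swing aside over the pan's far end for a clear look.

Request:
servo_tool --motion '[[[-0.01, 0.035, 0.01, 0, 0.06], [-0.01, 0.035, 0.01, 0, 0.06], [-0.01, 0.035, 0.01, 0, 0.06], [-0.01, 0.035, 0, 0, 0.06], [-0.01, 0.035, 0, 0, 0.06], [-0.01, 0.035, 0, 0, 0.06], [0, 0, 0, 0, 0.06], [0, 0, 0, 0, 0.06]]]'

```text
time: 7.62
tcp_pos: [489.7, 264.5, 257.7]
tcp_rot: [-0.628, 3.067, 0.008]
wrist_force: [0.9, -1.1, -0.5]
width: 0.701
```

```bash
python3 s.py
python3 - <<'E'
from m import *
im=r.get_image("top"); np.savez("top2.npz",**im)
try: measure(im)
except Exception as e: print(e)
i2=r.get_image("side")
c=im["pixels"][135:245,250:380]; d=i2["pixels"][150:260,260:370]
f=lambda a:cv2.resize(a,(390,390),interpolation=cv2.INTER_CUBIC)
cv2.imwrite("pics/c2.png",np.hstack([f(c),f(d)]))
E
```

```text
t 7.6167 tcp [489.7 264.5 257.7] jawyaw 113.2 z [ 0.009  0.007 -1.   ] F [ 0.9 -1.1 -0.5] M [-0.04  0.    0.01] w 59.6 q [ 0.11  0.56 -1.03  1.74  0.53  1.14  0.9 ]
warmer 5000 c [564.2  14.8] size [181.9 299.9] ang 25.4 z 57.0 mean [570.8   7.2]
handle 200 c [538.7  87.4] size [137.2  11.9] ang 28.0 z 154.7 mean [536.9  86.4]
lid 1361 c [538.9  87.1] size [155.   98.9] ang 28.4 z 96.7 mean [542.9  86.2]
knobbar 72 c [603.2 -65. ] size [44.7 13.7] ang 25.2 z 103.0 mean [602.  -64.8]
```

View pics/c2.png

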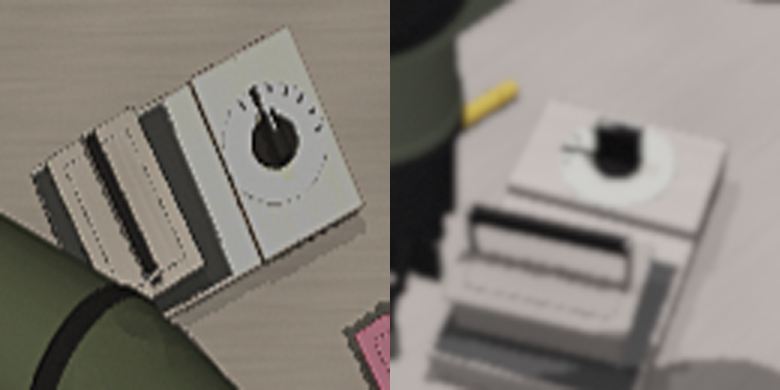

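The dial bar is now at 25.2° against the warmer's 25.0–25.4°, with the pointer on the broad mark, and the pan hasn't moved. Next, the pan handle at (538.5,87.2), jaw yaw 118°.

Request:
servo_tool --motion '[[[0.008, -0.03, 0, 0.014, 0.06], [0.008, -0.03, 0, 0.014, 0.06], [0.008, -0.03, 0, 0.014, 0.06], [0.008, -0.03, 0, 0.014, 0.06], [0.008, -0.028, -0.01, 0.014, 0.06], [0.004, -0.015, -0.02, 0.014, 0.06], [0, 0, -0.02, 0, 0.06], [0, 0, 0, 0, 0.06], [0, 0, 0, 0, 0.06]]]'

```text
time: 8.47
tcp_pos: [538.7, 76.8, 205.3]
tcp_rot: [-0.729, 3.047, 0.006]
wrist_force: [-0.2, 0.7, 1.1]
width: 0.701
```

```bash
python3 s.py
```

```text
t 8.4667 tcp [538.7  76.8 205.3] jawyaw 116.9 z [ 0.008  0.006 -1.   ] F [-0.2  0.7  1.1] M [-0.02  0.02  0.02] w 59.6 q [ 0.46  0.61 -1.01  1.82  0.6   1.04  1.25]
```

Request:
servo_tool --motion '[[[0, 0.009, 0, 0.018, 0.06], [0, 0, 0, 0, 0.06], [0, 0, -0.02, 0, 0.06], [0, 0, -0.02, 0, 0.06], [0, 0, -0.015, 0, 0.06], [0, 0, 0, 0, 0.06], [0, 0, 0, 0, 0.06]]]'

```text
time: 9.05
tcp_pos: [541.1, 91.0, 155.5]
tcp_rot: [-0.763, 3.03, 0.006]
wrist_force: [0.9, 0.8, 0.2]
width: 0.701
```

```bash
python3 s.py
```

```text
t 9.05 tcp [541.1  91.  155.5] jawyaw 118.3 z [ 0.016  0.008 -1.   ] F [0.9 0.8 0.2] M [ 0.03 -0.02 -0.08] w 59.5 q [ 0.39  0.68 -0.96  1.86  0.68  0.95  1.19]
```

Request:
servo_tool --motion '[[[-0.002, -0.003, -0.01, 0, 0.06], [0, 0, -0.012, 0, 0.06], [0, 0, 0, 0, 0.06], [0, 0, 0, 0, 0.06]]]'

```text
time: 9.38
tcp_pos: [540.1, 89.0, 134.7]
tcp_rot: [-0.764, 3.025, 0.005]
wrist_force: [-0.7, -0.3, -0.4]
width: 0.698
```

```bash
python3 s.py
```

```text
t 9.3833 tcp [540.1  89.  134.7] jawyaw 118.4 z [ 0.02   0.008 -1.   ] F [-0.7 -0.3 -0.4] M [ 0.01 -0.02  0.02] w 59.3 q [ 0.38  0.7  -0.94  1.88  0.72  0.91  1.16]
```

Request:
servo_tool --motion '[[[-0.001, -0.001, 0, 0, 0.04], [0, 0, 0, 0, 0.025], [0, 0, 0, 0, 0.01], [0, 0, 0, 0, 0.0], [0, 0, 0, 0, 0.0], [0, 0, 0, 0, 0.0], [0, 0, 0, 0, 0.0]]]'

```text
time: 9.97
tcp_pos: [539.3, 87.5, 135.4]
tcp_rot: [-0.763, 3.025, 0.004]
wrist_force: [1.3, -0.5, -2.6]
width: 0.127
```

```bash
python3 s.py
```

```text
t 9.9667 tcp [539.3  87.5 135.4] jawyaw 118.3 z [ 0.02   0.008 -1.   ] F [ 1.3 -0.5 -2.6] M [ 0.05 -0.22  0.02] w 10.8 q [ 0.39  0.7  -0.94  1.88  0.72  0.91  1.16]
```

Gripped at 10.8 mm, which fits the 12 mm handle given the knob read 13 for 14. I lift gently by 100 mm.

Request:
servo_tool --motion '[[[0, 0, 0.008, 0, 0.0], [0, 0, 0.01, 0, 0.0], [0, 0, 0.012, 0, 0.0], [0, 0, 0.012, 0, 0.0], [0, 0, 0.012, 0, 0.0], [0, 0, 0, 0, 0.0]]]'

```text
time: 10.47
tcp_pos: [538.5, 87.9, 195.5]
tcp_rot: [-0.765, 3.026, 0.005]
wrist_force: [0.6, 0.3, -5.0]
width: 0.126
```

```bash
python3 s.py
```

```text
t 10.4667 tcp [538.5  87.9 195.5] jawyaw 118.4 z [ 0.019  0.008 -1.   ] F [ 0.6  0.3 -5. ] M [-0.04  0.02 -0.02] w 10.7 q [ 0.44  0.62 -1.01  1.84  0.62  1.01  1.24]
```

Request:
servo_tool --motion '[[[0, 0, 0.01, 0, 0.0], [0, 0, 0.01, 0, 0.0], [0, 0, 0.008, 0, 0.0], [0, 0, 0.005, 0, 0.0], [0, 0, 0, 0, 0.0], [0, 0, 0, 0, 0.0], [0, 0, 0, 0, 0.0]]]'

```text
time: 11.05
tcp_pos: [538.5, 87.5, 233.0]
tcp_rot: [-0.764, 3.025, 0.003]
wrist_force: [0.3, 0.3, -6.2]
width: 0.127
```

```bash
python3 s.py
python3 - <<'E'
from h import *
i2=r.get_image("side"); w=cloud(i2); np.savez("side3.npz",**i2)
i1=r.get_image("top"); np.savez("top3.npz",**i1)
f=lambda a:cv2.resize(a,(390,390),interpolation=cv2.INTER_CUBIC)
cv2.imwrite("pics/c3.png",np.hstack([f(i1["pixels"][135:245,250:360]),f(i2["pixels"][120:280,230:390])]))
E
```

```text
t 11.05 tcp [538.5  87.5 233. ] jawyaw 118.3 z [ 0.021  0.007 -1.   ] F [ 0.3  0.3 -6.2] M [-0.02  0.01 -0.08] w 10.8 q [ 0.46  0.58 -1.04  1.8   0.57  1.07  1.28]
```

View pics/c3.png

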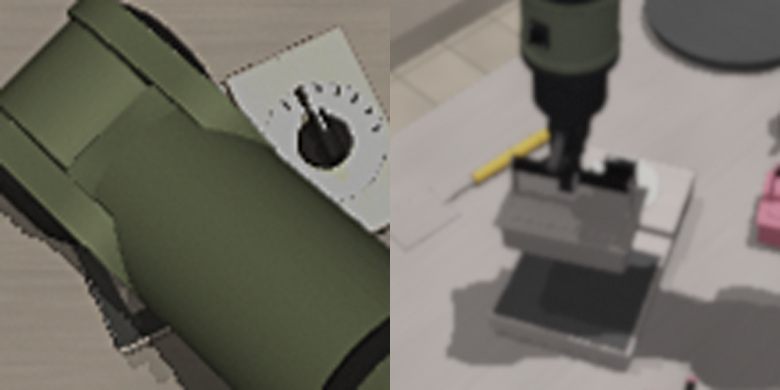

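The side view (right) shows the pan held clear above its plate, and the top view (left) shows the pointer still on the broad mark. I check that it is level, then hold a few rows to see that it stays put.

Request:
servo_tool --motion '[[[0, 0, 0.002, 0, 0.0], [0, 0, 0, 0, 0.0], [0, 0, 0, 0, 0.0], [0, 0, 0, 0, 0.0], [0, 0, 0, 0, 0.0], [0, 0, 0, 0, 0.0]]]'

```text
time: 11.65
tcp_pos: [537.9, 87.5, 233.8]
tcp_rot: [-0.765, 3.027, 0.004]
wrist_force: [-0.6, -0.5, -5.7]
width: 0.129
```

```bash
python3 s.py
python3 - <<'E'
from h import *
im=r.get_image("side"); w=cloud(im); 
a=np.radians(28); ux=np.array([np.cos(a),np.sin(a)]); uy=np.array([-ux[1],ux[0]])
d=w[...,:2]-[538.5,87.3]; X=d@ux; Y=d@uy; z=w[...,2]
m=(abs(X)<72)&(abs(Y)<45)&(z>184)&(z<206)
A=np.c_[X[m],Y[m],np.ones(m.sum())]; 
k=np.ones(m.sum(),bool)
for _ in range(3):
    p=np.linalg.lstsq(A[k],z[m][k],rcond=None)[0]; k=abs(A@p-z[m])<3
print(m.sum(),k.sum(),"slopes along x,y (deg)",np.degrees(p[:2]).round(2),"lid z",p[2].round(1))
print(np.abs(r.get_obs()["qvel"]).max())
E
```

```text
t 11.65 tcp [537.9  87.5 233.8] jawyaw 118.4 z [ 0.018  0.008 -1.   ] F [-0.6 -0.5 -5.7] M [-0.06  0.05  0.02] w 10.9 q [ 0.46  0.58 -1.04  1.8   0.57  1.08  1.28]
1105 982 slopes along x,y (deg) [-0.16 -2.26] lid z 196.9
0.0011776972587884146
```

Run:
```python
from h import *
a=np.radians(28); ux=np.array([np.cos(a),np.sin(a)]); uy=np.array([-ux[1],ux[0]])
for f,h in(("side0",97),("side3",195)):
    w=cloud(dict(np.load(f+".npz"))); d=w[...,:2]-[538.5,87.3]; X=d@ux; Y=d@uy; z=w[...,2]
    m=(abs(X)<72)&(abs(Y)<45)&(abs(z-h)<11)
    A=np.c_[X[m],Y[m],np.ones(m.sum())]; k=np.ones(m.sum(),bool)
    for _ in range(3):
        p=np.linalg.lstsq(A[k],z[m][k],rcond=None)[0]; k=abs(A@p-z[m])<3
    print(f,m.sum(),k.sum(),np.degrees(p[:2]).round(2),p[2].round(1))
```

```text
side0 1005 854 [-0.09 -2.05] 98.4
side3 1095 965 [ 0.03 -1.95] 196.1
```

The pan standing on the plate gives the same -2° reading, so that slope is measuring bias and the held pan is level to about 0.2°. Handing in.

```bash
python3 -c "
from bench import r
print(r.close_job())"
```

```text
the job is handed in; nothing more can be done
None
```

The warmer is shut down and the pan is held over the plate. I handed the job in at about 12 s of robot time.

- **Dial:** I turned the knob counter-clockwise by about 1.32 rad with the pan still on its plate. After I let go, the bar measured 25.2° against the warmer's 25.0–25.4°, with the pointer on the broad mark. It was still there in the view after the lift.
- **Pan:** I gripped the bridge handle and lifted it straight up by 98 mm. The grip and height held steady (opening 10.9 mm, about 5.7 N of load, joints still).
- **Level:** The fitted lid plane read about -2° across the pan. It read the same when the pan stood on the plate, so I put that down to camera bias; the change was about 0.2°.
- **Bystanders:** No move went near the bottle, jug or spatula, and wrist forces stayed under about 7 N in the readings I took. I did not measure their positions again at the end.

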